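Set out the slit-lamp accessories around the keyed stand

ROBOT

A 6-joint arm with a two-finger parallel gripper is mounted at the origin on the work surface. World frame = base frame: x ahead of the robot, y to its left, z up, the work surface at z = 0. Lengths are in m, angles in rad, forces in N, time in s.
With the tool pointing down it reaches from about 0.35 to 0.775 m from the base axis. Payload 7.3 kg.
Tool frame: the origin (TCP) lies at the very end of the fingers, on their centre line; the grasp point (between the pads) lies 19 mm behind it; z points along the fingers, y is the line along which they close (so a half turn about z gives the same grasp; the last joint's range is limited). The gripper opens to 92 mm and grips with 3 to 60 N. Pads are 19 mm wide; open, the fingers measure 130 mm over their backs; the gripper's body (75 mm by 190 mm) begins 47 mm behind the grasp point.
Start: joints at [-1.266, 0.342, 1.524, -0, 1.275, -0.146], TCP at [0.229, -0.473, 0.227] pointing down, gripper open.
Joint ranges: [-2.53, 2.53], [-0.77, 2.02], [0.04, 2.7], [-1, 4.14], [0.28, 2.66], [-3.11, 3.11]. Speed limits (rad/s): [2.57, 2.57, 3.14, 3.14, 3.14, 3.14].

INTERFACE

Orientations are given as [roll, pitch, yaw] about the fixed x, y, z axes, in that order (R = Rz(yaw) Ry(pitch) Rx(roll)).
In Python, from cell import observe, read_camera, get_calibration, hand_in, search_frame gives the robot as it stands.
- The arm moves only by the tool step_arm, never from a script. Its argument "commands" is a list of rows, each an object with "translation": the shift along the tool's x, y, z in mm, a list of three; "roll": the turn about the tool's z in rad. In form: [{"translation": [x, y, z], "roll": roll}, ...]. A call has 1 to 20 rows; each row shifts and turns the commanded pose from where the row before left it, along the tool's axes as they then stand; what a row does not reach is not made up. A row lasts 1/12 s, in which the tool goes at most 41.7 mm and 7.16 degrees, less where a joint would pass 70% of its speed; a pose out of reach is approached as far as the arm can. A call is refused whole if a number of a shift passes 41.7 or a number of a turn 0.125, either way. A call with a gripper value outside its range is refused whole. "fingers" is the opening, from 0 (shut) to 1 (fully open), set as the call begins (left out, the last holds). The fingers move at their own pace and stop on an object; "grip_force" is the grip in N (left out, the last holds). Time passes only in rows, so rows that do not move let the fingers close. It gives the time, the measured TCP pose, the force, the opening and the grip force at its end, in the units of the state.
- observe(): the state, without advancing time (a new reading comes with each control period).
- read_camera(name): name is "scene" or "top" or "wrist"; returns the picture (384x512x3 uint8, red, green, blue); there is no depth.
- get_calibration(name): a dict with "camera_matrix" (3x3 intrinsics, pixels), "dist_coeffs" ([k1, k2, p1, p2, k3] as OpenCV has them; the pictures are not rectified), "world_from_camera" (4x4, takes a point from camera to world coordinates). Camera axes: x right, y up, looking along -z (the intrinsics and any distortion apply to the point x, -y, -z); pixel columns grow to the right and rows downward; lengths in m; the calibration is good to about 2 mm. A picture is of the moment at which its call begins: read the wrist's pose just before it. get_calibration takes no time and is no camera call; for the wrist camera it gives the pose at the moment of the call.
- hand_in(): hands the job in; it is judged then, once.
Trained networks look in the newest picture that a camera, given by its name, has taken for a name from the list of things; names that differ only in an ending like _2 or _b are one class to them, and where a whole thing is asked for, a point or a joint stands for the part that bears it (a point fixed in the world has none). Each returns a list of dicts, best first, with "confidence" (0 to 1); they miss things now and then, are a little off and sometimes report something else, mostly with a low value. They report only what shows in the picture. A call takes as long as a camera call.
- search_frame(camera, name): "at" ([x, y, z] in m, in world coordinates, good to about 4 mm: the middle of the surface that is visible of it).
The state is a dict: "time": time; "qpos": joint angles; "qvel": joint speeds; "joint_efforts": joint torques, N m; "tool_pos": TCP position; "tool_rot": TCP orientation; "contact_force": force on the tool from outside, world axes, zero at the start; "torque": the same for the moment, N m; "opening": finger opening in m; "grip_force": force on a finger pad.
Only numpy, scipy, OpenCV 4.12 (cv2) and the standard library are available. Lean on these libraries where they do the work, as an engineer would, in place of code of your own. Each camera call takes 0.05 s, during which the arm holds its last target. There are 200 camera calls.

TASK

Set out the slit-lamp accessories: on the stand's keyed post fit, fully down, the black hub whose keyway lets its yellow pointer sit over the stand's yellow index mark, and place the blue case directly behind the stand (the side opposite the index mark) with a gap of about two centimetres, flat on the table. Put the orange-ringed lens on top of the case in its middle, and stand the white-capped bottle upright midway between the stand and the green-lidded jar. Leave the other hub and the red-capped bottle where they are, and let go of everything.

Things in the scene. Friction and masses are not known exactly. Their poses are not given: they have to be found in the camera images.
- stand: Fixed grey base 84 x 84 x 12 mm, yellow index mark at the middle of one edge. Central steel post 18 mm thick, top 50 mm above the table, last 7 mm tapering to 10 mm. Red key on its index side: 6 mm wide, out to 17.5 mm from the axis, top 34 mm above the table. Origin: underside centre; z up; -x to index mark and key, +x is behind, roughly away from the robot (within 0.2 rad).
- hub_inline: Loose black collar, 52 mm across, 26 high, 90 g; through bore 24 mm with an open keyway, edged in red, 12 mm wide, out to 20.5 mm from the axis, on the same side as its small yellow pointer (7 mm, at the top edge, out to 37.5 mm). Origin: underside centre; -x along pointer and keyway, z up. Grip it at its free +y and -y sides. Seated, its underside lies on the stand's base.
- hub_offset: Loose black collar of the same size with the same pointer at its -x, but with its red-edged keyway a quarter turn from the pointer, at its +y side. Origin: centre of the underside. To be left alone.
- case: Loose blue hard lens case, a flat box 64 x 44 x 24 mm, 120 g, with a dark seam. Origin: centre of the underside; x along the 64 mm side, z up. Either side may face the stand at the end.
- lens: Loose diagnostic lens in an orange round ring, 40 mm across its lower 13 mm, narrowing to 34 mm at the top, 20 mm high, 40 g, with glass on top. Origin: centre of the underside; z up.
- bottle_white: Loose upright amber drop bottle with a white cap, body 32 mm across, 65 mm high, 40 g. Origin: centre of the underside; z up.
- bottle_red: Loose upright amber drop bottle of the same size with a red cap. Origin: centre of the underside. To be left alone.
- swab_jar: Fixed short clear jar with a green lid, 56 mm across, 55 mm high, beside the stand on its left or its right, 24 to 26 cm from it, centre to centre. Origin: centre of the underside.

How it is judged:
By the outcome, as a careful person would: the job done as asked, in the order asked, and still so for the second after the job is handed in, with the robot touching nothing.
It also fails if it takes over 120 s, if anything falls off the work surface, if the arm or the gripper's body presses on something with over 40 N, if the wrist force passes 120 N, or if a joint passes its speed limit or range.

## Working session

There is one attempt and no reset: what is moved stays moved. The work goes in short steps, Python scripts to look and compute and a tool call to move; the robot and the scene stay as the last step left them, time stands still between calls to the robot, and variables do not carry over. Pictures are saved under pics/ and viewed, at most 14 in all, crops included, and the job is handed in when it is done.

Besides the shell and the picture viewer there is one more tool, called after "Emit:" in YAML: its name, and indented under it one key for each argument. step_arm: Moves the arm, as the interface text tells. Its arguments: {"type":"object","properties":{"commands":{"type":"array"},"fingers":{"type":"number"},"grip_force":{"type":"number"}},"required":["commands"]}

```bash
ls; mkdir -p pics
cat > h.py <<'E'
import numpy as np, cv2
from cell import *
def save(cam,fn):
    im=read_camera(cam); cv2.imwrite('pics/'+fn,im[:,:,::-1]); return im
def pix2w(cam,uv,z,c=None):
    c=c or get_calibration(cam); K=np.array(c['camera_matrix']);D=np.array(c['dist_coeffs']);T=np.array(c['world_from_camera'])
    p=cv2.undistortPoints(np.array(uv,float).reshape(-1,1,2),K,D).reshape(-1,2)
    d=np.c_[p[:,0],-p[:,1],-np.ones(len(p))]@T[:3,:3].T; o=T[:3,3]
    return o+d*((z-o[2])/d[:,2])[:,None]
def w2pix(cam,P,c=None):
    c=c or get_calibration(cam); K=np.array(c['camera_matrix']);D=np.array(c['dist_coeffs']);T=np.array(c['world_from_camera'])
    q=(np.array(P,float).reshape(-1,3)-T[:3,3])@T[:3,:3]; q=q*[1,-1,-1]
    return cv2.projectPoints(q,np.zeros(3),np.zeros(3),K,D)[0].reshape(-1,2)
E
python3 - <<'E'
from h import *
np.set_printoptions(precision=4,suppress=True)
s=observe();print(s['time'],s['tool_pos'],s['tool_rot'],s['opening'])
save('scene','scene0.png');save('top','top0.png')
for n in ['stand','hub_inline','hub_offset','case','lens','bottle_white','bottle_red','swab_jar']:
    for cam in ['top','scene']:
        print(n,cam,[(np.round(d['at'],4).tolist(),round(d['confidence'],2)) for d in search_frame(cam,n)[:2]])
print(get_calibration('top'))
E
```

```text
pics
0.0 [ 0.2286 -0.4721  0.226 ] [-3.14   -0.0002  0.4508] 0.09185205412890875
stand top [([0.4787, -0.1319, 0.0119], 0.72), ([0.4867, 0.3909, 0.0186], 0.6)]
stand scene [([0.4891, -0.1404, 0.0082], 0.62)]
hub_inline top [([0.5642, -0.2844, 0.0227], 0.54)]
hub_inline scene [([0.5776, -0.2815, 0.0259], 0.63), ([0.4977, 0.3796, 0.0239], 0.46)]
hub_offset top [([0.4266, -0.2805, 0.0261], 0.84)]
hub_offset scene [([0.4816, -0.4039, 0.0172], 0.74), ([0.4965, 0.3828, 0.0228], 0.66)]
case top [([0.4813, 0.3906, 0.0203], 0.85), ([0.4663, 0.1177, 0.0535], 0.41)]
case scene [([0.4964, 0.3823, 0.0227], 0.87)]
lens top [([0.469, -0.4005, 0.0201], 0.58), ([0.5621, 0.2718, 0.0416], 0.16)]
lens scene [([0.483, -0.4044, 0.018], 0.76)]
bottle_white top [([0.5595, 0.2705, 0.046], 0.55)]
bottle_white scene [([0.5769, 0.2652, 0.0392], 0.7)]
bottle_red top []
bottle_red scene [([0.4545, 0.2599, 0.033], 0.55)]
swab_jar top [([0.4655, 0.1214, 0.0544], 0.7)]
swab_jar scene [([0.4883, 0.1149, 0.0464], 0.95)]
{'camera_matrix': array([[436.9138,   0.    , 255.4385],
       [  0.    , 436.9138, 193.1421],
       [  0.    ,   0.    ,   1.    ]]), 'dist_coeffs': array([0.0512, 0.    , 0.    , 0.    , 0.    ]), 'world_from_camera': array([[-0.0005,  0.9827, -0.1855,  0.2935],
       [-1.    , -0.0015, -0.0052,  0.0128],
       [-0.0054,  0.1854,  0.9826,  1.1656],
       [ 0.    ,  0.    ,  0.    ,  1.    ]])}
```

View pics/top0.png

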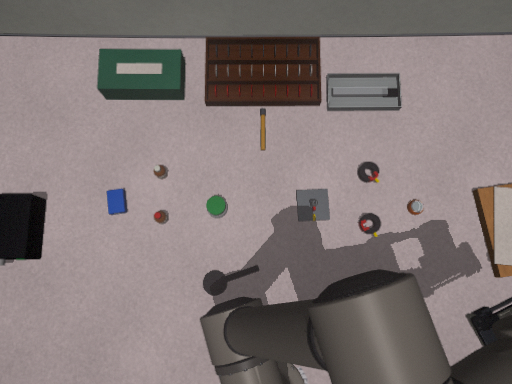

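View pics/scene0.png

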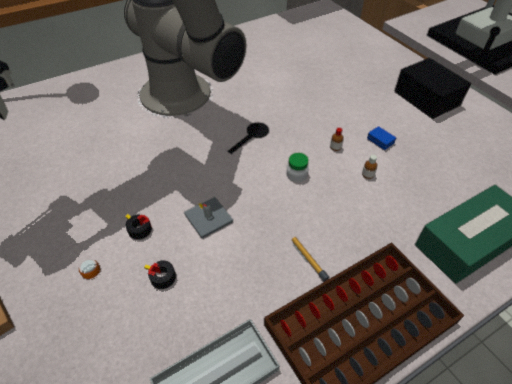

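Run:
```python
from h import *
t=cv2.imread('pics/top0.png');s=cv2.imread('pics/scene0.png')
a=cv2.resize(t[150:250,285:435],None,fx=5,fy=5,interpolation=cv2.INTER_CUBIC)[:300*2]
b=cv2.resize(s[190:300,70:240],None,fx=4.4,fy=4.4,interpolation=cv2.INTER_CUBIC)
cv2.imwrite('pics/c1.png',a);cv2.imwrite('pics/c2.png',b);print(a.shape,b.shape)
c=get_calibration('wrist');print(c['world_from_camera'],c['camera_matrix'])
```

```text
(500, 750, 3) (484, 748, 3)
[[ 4.35318869e-01  8.59918327e-01  2.66529461e-01  3.00870049e-01]
 [-9.00276247e-01  4.15672181e-01  1.29303196e-01 -4.37379085e-01]
 [ 4.01305617e-04 -2.96238264e-01  9.55113988e-01  3.83876317e-01]
 [ 0.00000000e+00  0.00000000e+00  0.00000000e+00  1.00000000e+00]] [[336.57513089   0.         258.19050322]
 [  0.         336.57513089 193.47832086]
 [  0.           0.           1.        ]]
```

View pics/c1.png

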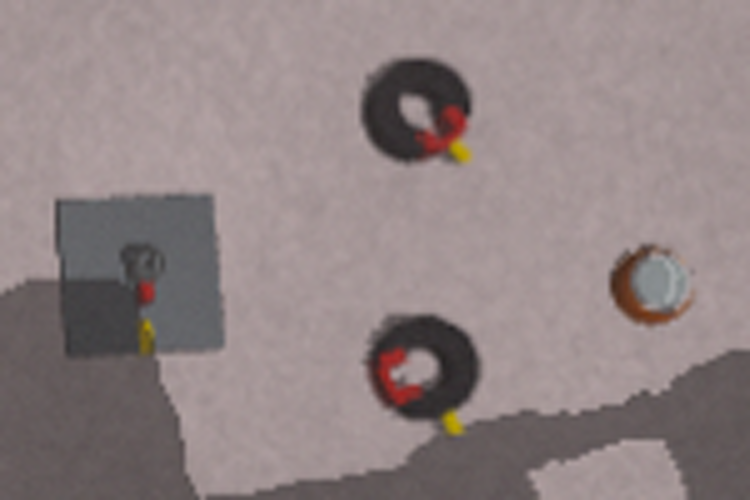

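View pics/c2.png

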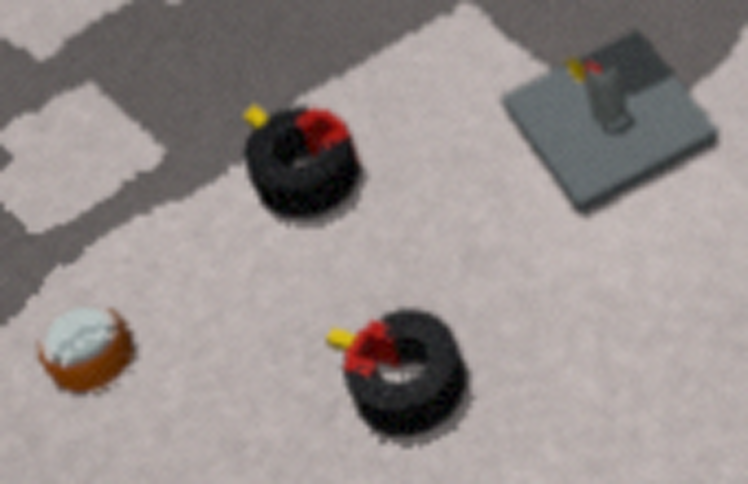

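Emit:
step_arm:
  commands:
    - {"translation": [20, -2, 0], "roll": 0}
    - {"translation": [35, -2, 0], "roll": 0}
    - {"translation": [35, -2, 0], "roll": 0}
    - {"translation": [35, -2, 0], "roll": 0}
    - {"translation": [35, -2, 0], "roll": 0}
    - {"translation": [35, -2, 0], "roll": 0}
    - {"translation": [35, -2, 0], "roll": 0}
    - {"translation": [35, -2, 0], "roll": 0}
    - {"translation": [35, -2, 0], "roll": 0}
    - {"translation": [35, -2, 0], "roll": 0}
    - {"translation": [30, -2, 0], "roll": 0}
    - {"translation": [19, -1, 0], "roll": 0}
    - {"translation": [0, 0, 0], "roll": -0.085}
    - {"translation": [0, 0, 0], "roll": -0.085}
    - {"translation": [0, 0, 0], "roll": -0.085}
    - {"translation": [0, 0, 0], "roll": -0.08}
    - {"translation": [0, 0, 0], "roll": 0}
    - {"translation": [0, 0, 0], "roll": 0}

```text
time: 2.4
tool_pos: [0.5644, -0.2845, 0.2266]
tool_rot: [-3.142, 0.0, 0.783]
contact_force: [0.3, -0.3, 0.2]
opening: 0.0918
grip_force: 0.0
```

Run:
```python
from h import *
s=observe();print(s['time'],s['tool_pos'],s['tool_rot'])
im=save('wrist','w1.png')
for n in ['hub_inline','stand','hub_offset']:print(n,[(np.round(d['at'],4).tolist(),round(d['confidence'],2)) for d in search_frame('wrist',n)[:2]])
save('top','top1.png')
c=get_calibration('wrist'); np.savez('w1.npz',**c)
hsv=cv2.cvtColor(im,cv2.COLOR_RGB2HSV)
y=cv2.inRange(hsv,(22,150,100),(35,255,255));k=cv2.inRange(im,(0,0,0),(60,60,60))
for m in (y,k):
    n,l,st,ce=cv2.connectedComponentsWithStats(m)
    for i in range(1,n):
        if st[i,4]>60: print(st[i],ce[i],pix2w('wrist',ce[i],0.026,c))
```

```text
2.4 [ 0.56437938 -0.28453442  0.22664246] [-3.14154027e+00  5.53174032e-05  7.83430609e-01]
hub_inline [([0.5717, -0.2832, 0.0274], 0.79)]
stand [([0.4875, -0.1381, 0.0099], 0.77)]
hub_offset [([0.4458, -0.2829, 0.024], 0.65)]
[ 86 138  11  13  70] [ 91.04285714 143.78571429] [[ 0.45465062 -0.13844762  0.026     ]]
[ 347    0   97  107 1010] [391.73861386  47.2019802 ] [[ 0.74529329 -0.29256952  0.026     ]]
[ 439    0   73  104 1861] [476.04298764  50.92047286] [[ 0.8070458  -0.35596963  0.026     ]]
[  59   66  104  105 5189] [110.37926383 114.70842166] [[ 0.49405156 -0.13468277  0.026     ]]
[240 135  45  46 828] [267.29710145 152.36231884] [[ 0.58209739 -0.28046889  0.026     ]]
[238 157  17  20 165] [245.11515152 166.23030303] [[ 0.55438483 -0.27423869  0.026     ]]
[    0   224   512   160 52451] [255.71127338 321.46056319] [[ 0.41928315 -0.42463102  0.026     ]]
```

View pics/w1.png

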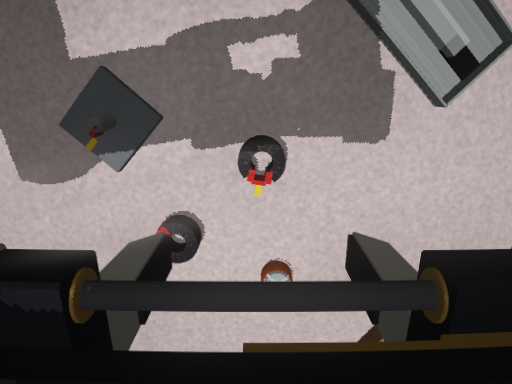

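```bash
cat >> h.py <<'E'
from scipy.optimize import minimize
def circ(x,y,z,r,n=60):
    a=np.linspace(0,2*np.pi,n,endpoint=False); return np.c_[x+r*np.cos(a),y+r*np.sin(a),np.full(n,z)]
def hullmask(pts,shape=(384,512),k=4):
    h=cv2.convexHull(pts.astype(np.float32)); m=np.zeros((shape[0],shape[1]),np.uint8)
    big=np.zeros((shape[0]*k,shape[1]*k),np.uint8); cv2.fillConvexPoly(big,np.round((h+.5)*k-.5).astype(np.int32),255)
    return cv2.resize(big,(shape[1],shape[0]),interpolation=cv2.INTER_AREA)/255.
def fit(mask,model,x0,cam='wrist',c=None,step=None):
    c=c or get_calibration(cam)
    f=lambda p: np.abs(hullmask(w2pix(cam,model(p),c))-mask).sum()
    x0=np.array(x0,float); st=np.array(step if step is not None else [.006]*len(x0))
    sim=np.vstack([x0]+[x0+st*e for e in np.eye(len(x0))])
    r=minimize(f,x0,method='Nelder-Mead',options=dict(initial_simplex=sim,xatol=1e-4,fatol=.01)); return r.x,r.fun,mask.sum()
def cyl(r,h,z0=0): return lambda p: np.vstack([circ(p[0],p[1],z0,r),circ(p[0],p[1],z0+h,r)])
def box(a,b,h):
    def g(p):
        cs,sn=np.cos(p[2]),np.sin(p[2]); q=np.array([[i*a/2,j*b/2,k] for i in(-1,1) for j in(-1,1) for k in(0,h)])
        return np.c_[p[0]+q[:,0]*cs-q[:,1]*sn,p[1]+q[:,0]*sn+q[:,1]*cs,q[:,2]]
    return g
def yellow(im):
    hsv=cv2.cvtColor(im,cv2.COLOR_RGB2HSV); return cv2.inRange(hsv,(18,130,60),(36,255,255))
def comps(m,amin=8):
    n,l,st,ce=cv2.connectedComponentsWithStats(m); return [(st[i],ce[i],l==i) for i in range(1,n) if st[i,4]>=amin]
def near(m,uv,rad):
    v=np.zeros(m.shape,np.uint8); cv2.circle(v,tuple(int(round(a)) for a in uv),rad,255,-1); return cv2.bitwise_and(m,v)
def go(x,y,yaw):  # tool-frame shift of the present pose to (x,y), mm; roll to yaw
    s=observe(); p=s['tool_pos'];a=s['tool_rot'][2]; d=np.array([x-p[0],y-p[1]])*1000
    return np.round([d@[np.cos(a),np.sin(a)],d@[np.sin(a),-np.cos(a)],p[2]*1000],1), round(((a-yaw+np.pi/2)%np.pi)-np.pi/2,3)
E
python3 - <<'E'
from h import *
im=cv2.imread('pics/w1.png')[:,:,::-1].copy(); d=np.load('w1.npz'); c={k:d[k] for k in d}
hsv=cv2.cvtColor(im,cv2.COLOR_RGB2HSV)
red=cv2.inRange(hsv,(0,150,60),(8,255,255))|cv2.inRange(hsv,(172,150,60),(180,255,255))
k=cv2.inRange(im,(0,0,0),(75,75,75))
m=near(k|red,(262,158),29)
cnt,_=cv2.findContours(m,cv2.RETR_EXTERNAL,cv2.CHAIN_APPROX_NONE);cm=max(cnt,key=cv2.contourArea)
mm=np.zeros(m.shape,np.uint8);cv2.drawContours(mm,[cm],-1,255,-1)
h=fit(mm/255.,cyl(.026,.026),[.57,-.283],c=c);print('hub',h)
for st,ce,_ in comps(yellow(im)):
    w=pix2w('wrist',ce,.022,c)[0];print('yel',st[4],ce,w, 'hubyaw',np.arctan2(*(h[0]-w[:2])[::-1]))
# stand: bluish-grey darker
lab=cv2.cvtColor(im,cv2.COLOR_RGB2LAB).astype(int)
g=((lab[...,1]<=128)|(im.max(2)<0)).astype(np.uint8)*255
g=near(g,(111,119),62);cv2.imwrite('pics/m.png',np.hstack([g,mm]))
g=cv2.morphologyEx(g,cv2.MORPH_CLOSE,np.ones((5,5)));g=cv2.morphologyEx(g,cv2.MORPH_OPEN,np.ones((5,5)))
print('stand',fit(g/255.,box(.084,.084,.012),[.485,-.136,.03],c=c,step=[.006,.006,.05]))
E
```

```text
hub (array([ 0.57047569, -0.28304218]), np.float64(74.0), np.float64(1851.0))
yel 85 [ 91.12941176 143.8       ] [ 0.45284748 -0.13753022  0.022     ] hubyaw -0.8909695686369284
yel 61 [257.26229508 189.42622951] [ 0.54422923 -0.30297124  0.022     ] hubyaw 0.6494296515409343
yel 211 [ 72.50236967 298.2985782 ] [ 0.27390987 -0.23789953  0.022     ] hubyaw -0.15105840650250427
yel 190 [443.78947368 297.75263158] [ 0.61053086 -0.57438846  0.022     ] hubyaw 1.7074228316601092
stand (array([ 0.48177171, -0.13334126,  0.04575872]), np.float64(421.4), np.float64(5674.0))
```

Emit:
step_arm:
  commands:
    - {"translation": [5.4, 3.2, 0], "roll": 0.066}
    - {"translation": [0, 0, 20], "roll": 0.066}
    - {"translation": [0, 0, 25], "roll": 0}
    - {"translation": [0, 0, 25], "roll": 0}
    - {"translation": [0, 0, 25], "roll": 0}
    - {"translation": [0, 0, 20], "roll": 0}
    - {"translation": [0, 0, 15], "roll": 0}
    - {"translation": [0, 0, 0], "roll": 0}
    - {"translation": [0, 0, 0], "roll": 0}

```text
time: 3.4
tool_pos: [0.5702, -0.2829, 0.0963]
tool_rot: [-3.14, 0.0, 0.653]
contact_force: [0.3, 0.2, -0.2]
opening: 0.0916
grip_force: 0.0
```

```bash
cat > hub.py <<'E'
from h import *
def hubfit(fn,z0=0.,guess=None,rpx=None):
    s=observe();c=get_calibration('wrist');im=save('wrist',fn)
    guess=guess or s['tool_pos'][:2]
    hsv=cv2.cvtColor(im,cv2.COLOR_RGB2HSV)
    red=cv2.inRange(hsv,(0,150,60),(8,255,255))|cv2.inRange(hsv,(172,150,60),(180,255,255))
    k=cv2.inRange(im,(0,0,0),(75,75,75))
    p0=w2pix('wrist',cyl(.026,.026,z0)(guess),c); r=int(np.ptp(p0[:,0])/2*1.2+4)
    m=near(k|red,p0.mean(0),r)
    cnt,_=cv2.findContours(m,cv2.RETR_EXTERNAL,cv2.CHAIN_APPROX_NONE);cm=max(cnt,key=cv2.contourArea)
    mm=np.zeros(m.shape,np.uint8);cv2.drawContours(mm,[cm],-1,255,-1)
    x,e,t=fit(mm/255.,cyl(.026,.026,z0),guess,c=c)
    print('tool',s['tool_pos'],s['tool_rot'][2],'hub',x,'err',e/t)
    best=None
    for st,ce,_ in comps(yellow(im)):
        w=pix2w('wrist',ce,z0+.022,c)[0]; d=np.hypot(*(w[:2]-x))
        if .024<d<.045: print('yel',st[4],ce,'d',d,'yaw',np.arctan2(*(x-w[:2])[::-1]))
    return x
E
python3 - <<'E'
from hub import *
hubfit('w2.png',guess=[.5705,-.283])
E
```

```text
tool [ 0.57019287 -0.28289013  0.09632043] 0.6532450396398664 hub [ 0.57038994 -0.2829694 ] err 0.03281495444549167
yel 125 [258.968 246.448] d 0.033706691572143614 yaw 0.6553544697279374
```

View pics/w2.png

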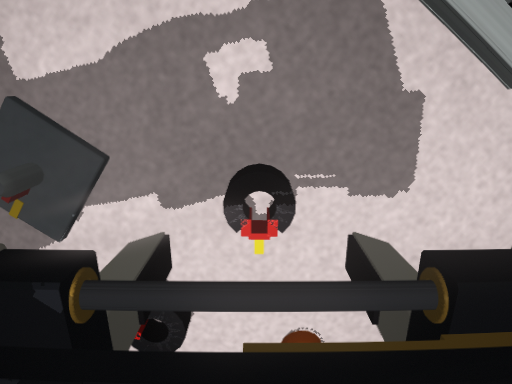

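Emit:
step_arm:
  commands:
    - {"translation": [0, 0, 25], "roll": 0}
    - {"translation": [0, 0, 25], "roll": 0}
    - {"translation": [0, 0, 20], "roll": 0}
    - {"translation": [0, 0, 12], "roll": 0}
    - {"translation": [0, 0, 8], "roll": 0}
    - {"translation": [0, 0, 0], "roll": 0}
    - {"translation": [0, 0, 0], "roll": 0}

```text
time: 4.03
tool_pos: [0.5711, -0.2834, 0.0077]
tool_rot: [3.14, -0.0, 0.654]
contact_force: [0.4, -0.1, 0.8]
opening: 0.0919
grip_force: 0.0
```

Emit:
step_arm:
  commands:
    - {"translation": [0, 0, 0], "roll": 0}
    - {"translation": [0, 0, 0], "roll": 0}
    - {"translation": [0, 0, 0], "roll": 0}
    - {"translation": [0, 0, 0], "roll": 0}
    - {"translation": [0, 0, 0], "roll": 0}
    - {"translation": [0, 0, 0], "roll": 0}
    - {"translation": [0, 0, 0], "roll": 0}
    - {"translation": [0, 0, 0], "roll": 0}
  fingers: 0.45
  grip_force: 20

```text
time: 4.7
tool_pos: [0.5705, -0.283, 0.0068]
tool_rot: [3.141, 0.0, 0.654]
contact_force: [-0.2, -1.2, 1.0]
opening: 0.0515
grip_force: 20.0
```

Emit:
step_arm:
  commands:
    - {"translation": [0, 0, -15], "roll": 0}
    - {"translation": [0, 0, -30], "roll": 0}
    - {"translation": [0, 0, -35], "roll": 0}
    - {"translation": [0, 0, -35], "roll": 0}
    - {"translation": [0, -10, -30], "roll": 0}
    - {"translation": [-5, -25, 0], "roll": 0}
    - {"translation": [-6, -35, 0], "roll": 0}
    - {"translation": [-6, -35, 0], "roll": 0}
    - {"translation": [-6, -35, 0], "roll": 0}
    - {"translation": [-6, -33, 0], "roll": 0}
    - {"translation": [-6, -25, 0], "roll": 0}
    - {"translation": [-6, -20, 0], "roll": 0.1}
    - {"translation": [0, 0, 0], "roll": 0.1}
    - {"translation": [0, 0, 0], "roll": 0.1}
    - {"translation": [0, 0, 0], "roll": 0.1}
    - {"translation": [0, 0, 0], "roll": 0.1}
    - {"translation": [0, 0, 0], "roll": 0.109}
    - {"translation": [0, 0, 0], "roll": 0}
    - {"translation": [0, 0, 0], "roll": 0}

```text
time: 6.28
tool_pos: [0.4052, -0.1348, 0.1517]
tool_rot: [-3.142, 0.0, 0.048]
contact_force: [-0.6, 0.1, -1.0]
opening: 0.0515
grip_force: 20.0
```

Run:
```python
from h import *
s=observe();c=get_calibration('wrist');np.savez('w3.npz',**c);im=save('wrist','w3.png');print(s['tool_pos'],s['tool_rot'],s['opening'])
```

```text
[ 0.40520031 -0.13481594  0.15165552] [-3.14154545e+00  1.65573621e-04  4.80185132e-02] 0.05154055948220374
```

View pics/w3.png

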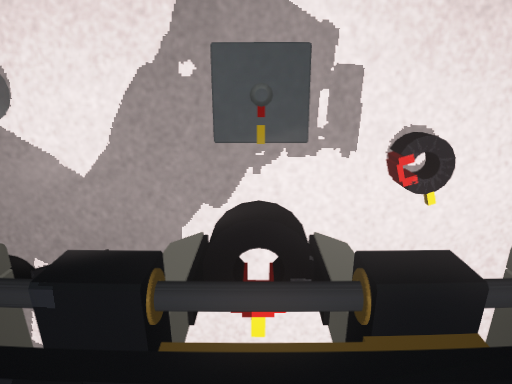

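```bash
cat > st.py <<'E'
from h import *
def standfit(im,c,g0=(.482,-.133,.045)):
    p0=w2pix('wrist',box(.084,.084,.012)(g0),c).mean(0)
    d=im[...,1].astype(int)-im[...,0]
    g=near(((d>=2)*255).astype(np.uint8),p0,85)|near(yellow(im),p0,85)
    g=cv2.morphologyEx(g,cv2.MORPH_CLOSE,np.ones((7,7)));g=cv2.morphologyEx(g,cv2.MORPH_OPEN,np.ones((9,9)))
    cm=max(cv2.findContours(g,cv2.RETR_EXTERNAL,cv2.CHAIN_APPROX_NONE)[0],key=cv2.contourArea)
    mm=np.zeros(g.shape,np.uint8);cv2.drawContours(mm,[cm],-1,255,-1)
    r=fit(mm/255.,box(.084,.084,.012),g0,c=c,step=[.006,.006,.05]);print('stand',r);return r[0]
E
python3 - <<'E'
from st import *
d=np.load('w3.npz'); c={k:d[k] for k in d}; im=cv2.imread('pics/w3.png')[:,:,::-1].copy()
x=standfit(im,c)
for st,ce,_ in comps(yellow(im),30): print(st[4],ce,pix2w('wrist',ce,.012,c)[0])
# post top circle
R=np.array([np.cos(x[2]),np.sin(x[2])]);
print('pred post top px',w2pix('wrist',[[*x[:2],.05],[*x[:2],.043],[*(x[:2]-.0175*R),.034],[*(x[:2]-.038*R),.012]],c))
cv2.imwrite('pics/c3.png',cv2.resize(im[30:160,195:325,::-1],None,fx=4.5,fy=4.5,interpolation=cv2.INTER_CUBIC))
# held hub: top circle at TCP
s=observe();t=s['tool_pos'];z=t[2]-.0068
print('hub px pred', w2pix('wrist',np.vstack([circ(t[0],t[1],z+.026,.026,8)]),c)[[0,4]], w2pix('wrist',[[t[0],t[1],z+.026]],c))
E
```

```text
stand (array([ 0.48195429, -0.13292822,  0.04661382]), np.float64(496.2), np.float64(9589.0))
152 [260.5 134. ] [ 0.44797298 -0.13471219  0.012     ]
114 [429.64912281 197.90350877] [ 0.396656   -0.29688408  0.012     ]
538 [152.73791822 296.69888476] [ 0.27654505 -0.03170156  0.012     ]
526 [363.6121673  296.43346008] [ 0.28722821 -0.24942196  0.012     ]
268 [257.74253731 326.3619403 ] [ 0.24548414 -0.14184942  0.012     ]
3415 [341.00673499 344.41786237] [ 0.22507726 -0.23393146  0.012     ]
pred post top px [[260.70077651  94.4716076 ]
 [260.63451651  94.34552205]
 [260.49255541 116.77269285]
 [260.2614223  138.53103721]]
hub px pred [[261.29352718 218.27890561]
 [255.91940473 317.23880925]] [[258.46313428 270.50905313]]
```

View pics/c3.png

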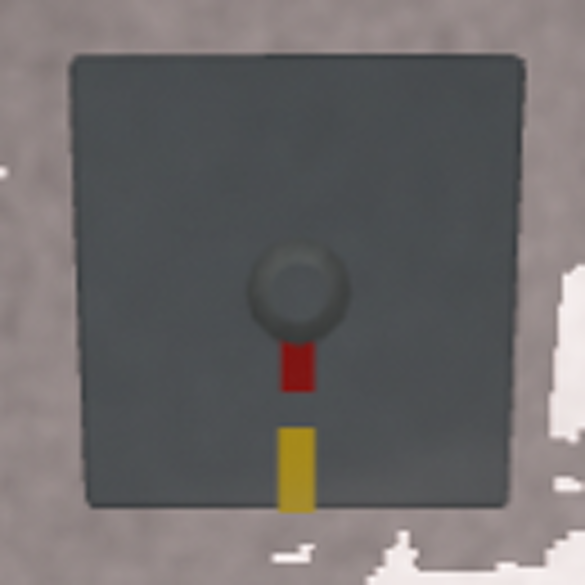

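Emit:
step_arm:
  commands:
    - {"translation": [20, 0.6, 0], "roll": 0.0014}
    - {"translation": [30, 0.8, 0], "roll": 0}
    - {"translation": [26.8, 0.7, 0], "roll": 0}
    - {"translation": [0, 0, 20], "roll": 0}
    - {"translation": [0, 0, 30], "roll": 0}
    - {"translation": [0, 0, 22], "roll": 0}
    - {"translation": [0, 0, 9], "roll": 0}
    - {"translation": [0, 0, 0], "roll": 0}
    - {"translation": [0, 0, 0], "roll": 0}
    - {"translation": [0, 0, 0], "roll": 0}

```text
time: 7.17
tool_pos: [0.4831, -0.1341, 0.072]
tool_rot: [3.14, -0.002, 0.044]
contact_force: [-0.1, -0.3, -1.0]
opening: 0.0521
grip_force: 20.0
```

Run:
```python
from st import *
s=observe();c=get_calibration('wrist');np.savez('w4.npz',**c);im=save('wrist','w4.png');print(s['tool_pos'],s['tool_rot'],s['opening'])
cv2.imwrite('pics/c4.png',cv2.resize(im[140:340,160:360,::-1],None,fx=3,fy=3,interpolation=cv2.INTER_CUBIC))
t=s['tool_pos'];a=s['tool_rot'][2];u=np.array([np.cos(a),np.sin(a)]);z=t[2]-.0068
P=lambda r,z:[*(t[:2]+r*u),z]
print(w2pix('wrist',[P(.026,z),P(.012,z),P(.012,z+.026),P(-.0375,z+.026),[.482,-.133,.05]],c))
```

```text
[ 0.48307749 -0.13410799  0.07203713] [ 3.14037649e+00 -2.20631155e-03  4.40255476e-02] 0.05213569216941108
[[258.39381927 199.67051444]
 [258.40039335 224.98529298]
 [258.50582    247.01091108]
 [258.51787012 336.44197272]
 [256.36889999 235.73897104]]
```

View pics/c4.png

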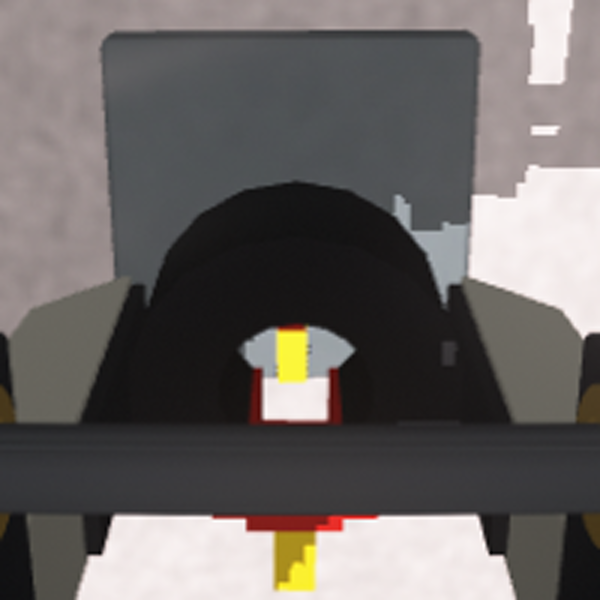

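Emit:
step_arm:
  commands:
    - {"translation": [-0.5, -0.8, 0], "roll": 0}
    - {"translation": [0, 0, 6], "roll": 0}
    - {"translation": [0, 0, 6], "roll": 0}
    - {"translation": [0, 0, 5], "roll": 0}
    - {"translation": [0, 0, 4], "roll": 0}
    - {"translation": [0, 0, 0], "roll": 0}
    - {"translation": [0, 0, 0], "roll": 0}

```text
time: 7.8
tool_pos: [0.4814, -0.1328, 0.0493]
tool_rot: [-3.141, 0.001, 0.043]
contact_force: [0.4, -0.3, -0.6]
opening: 0.0516
grip_force: 20.0
```

Emit:
step_arm:
  commands:
    - {"translation": [0, 0, 4], "roll": 0}
    - {"translation": [0, 0, 4], "roll": 0}
    - {"translation": [0, 0, 4], "roll": 0}
    - {"translation": [0, 0, 4], "roll": 0}
    - {"translation": [0, 0, 0], "roll": 0}
    - {"translation": [0, 0, 0], "roll": 0}

```text
time: 8.3
tool_pos: [0.4814, -0.1328, 0.0334]
tool_rot: [-3.141, 0.001, 0.043]
contact_force: [-0.2, 0.4, -0.3]
opening: 0.0515
grip_force: 20.0
```

Past the key top with no force. Continue down to the base.

Emit:
step_arm:
  commands:
    - {"translation": [0, 0, 4], "roll": 0}
    - {"translation": [0, 0, 4], "roll": 0}
    - {"translation": [0, 0, 3], "roll": 0}
    - {"translation": [0, 0, 2], "roll": 0}
    - {"translation": [0, 0, 1], "roll": 0}
    - {"translation": [0, 0, 0.5], "roll": 0}
    - {"translation": [0, 0, 0], "roll": 0}
    - {"translation": [0, 0, 0], "roll": 0}

```text
time: 8.97
tool_pos: [0.4817, -0.1329, 0.0193]
tool_rot: [3.141, -0.0, 0.043]
contact_force: [0.2, -0.2, -1.3]
opening: 0.0518
grip_force: 20.0
```

Emit:
step_arm:
  commands:
    - {"translation": [0, 0, 0.5], "roll": 0}
    - {"translation": [0, 0, 0], "roll": 0}

```text
time: 9.13
tool_pos: [0.4817, -0.1329, 0.0188]
tool_rot: [3.141, -0.0, 0.043]
contact_force: [-0.0, -1.0, -1.8]
opening: 0.0518
grip_force: 20.0
```

Emit:
step_arm:
  commands:
    - {"translation": [0, 0, 0], "roll": 0}
    - {"translation": [0, 0, 0], "roll": 0}
    - {"translation": [0, 0, 0], "roll": 0}
    - {"translation": [0, 0, 0], "roll": 0}
    - {"translation": [0, 0, 0], "roll": 0}
    - {"translation": [0, 0, -15], "roll": 0}
    - {"translation": [0, 0, -30], "roll": 0}
    - {"translation": [0, 0, -35], "roll": 0}
    - {"translation": [0, 0, -35], "roll": 0}
    - {"translation": [0, 0, -35], "roll": 0}
    - {"translation": [0, 0, -20], "roll": 0}
    - {"translation": [-20, 0, 0], "roll": 0}
    - {"translation": [-20, 0, 0], "roll": 0}
    - {"translation": [0, 0, 0], "roll": 0}
    - {"translation": [0, 0, 0], "roll": 0}
  fingers: 0.85

```text
time: 10.38
tool_pos: [0.4413, -0.1346, 0.1891]
tool_rot: [3.141, -0.001, 0.043]
contact_force: [1.2, -1.0, -0.0]
opening: 0.078
grip_force: 0.0
```

Run:
```python
from hub import *
from st import *
hubfit('w5.png',z0=.012,guess=[.482,-.133])
im=cv2.imread('pics/w5.png')[:,:,::-1].copy()
c=get_calibration('wrist');p=w2pix('wrist',[.482,-.133,.038],c)[0];print(p)
u,v=p.astype(int);cv2.imwrite('pics/c5.png',cv2.resize(im[max(v-70,0):v+80,u-80:u+80,::-1],None,fx=3.5,fy=3.5,interpolation=cv2.INTER_CUBIC))
```

```text
tool [ 0.44130144 -0.13459673  0.18905716] 0.0426471543773157 hub [ 0.48987541 -0.12926715] err 0.3332494758909853
yel 86 [258.09302326 169.47674419] d 0.041532852290875215 yaw 0.11781336234712309
[258.20921931 135.52859041]
```

View pics/c5.png

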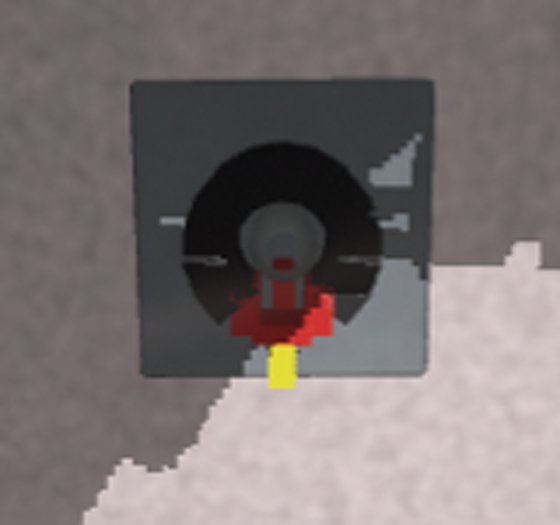

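Emit:
step_arm:
  commands:
    - {"translation": [2, -20, 0], "roll": 0}
    - {"translation": [3, -32, 0], "roll": 0}
    - {"translation": [3, -36, 0], "roll": 0}
    - {"translation": [3, -36, 0], "roll": 0}
    - {"translation": [3, -36, 0], "roll": 0}
    - {"translation": [3, -36, 0], "roll": 0}
    - {"translation": [3, -36, 0], "roll": 0}
    - {"translation": [3, -36, 0], "roll": 0}
    - {"translation": [3, -36, 0], "roll": 0}
    - {"translation": [3, -36, 0], "roll": 0}
    - {"translation": [3, -36, 0], "roll": 0}
    - {"translation": [3, -36, 0], "roll": 0}
    - {"translation": [3, -36, 0], "roll": 0}
    - {"translation": [3, -36, 0], "roll": 0}
    - {"translation": [0, -24, 0], "roll": 0}
    - {"translation": [0, -12, 0], "roll": 0}
    - {"translation": [0, 0, 0], "roll": 0}
    - {"translation": [0, 0, 0], "roll": 0}
  fingers: 1

```text
time: 11.93
tool_pos: [0.46, 0.3866, 0.1879]
tool_rot: [3.14, 0.001, 0.044]
contact_force: [-0.9, -0.3, -0.1]
opening: 0.0921
grip_force: 0.0
```

Run:
```python
from h import *
s=observe();c=get_calibration('wrist');np.savez('w6.npz',**c);im=save('wrist','w6.png');print(s['tool_pos'],s['tool_rot'])
for n in ['case','swab_jar','bottle_white','bottle_red']:print(n,[(np.round(d['at'],4).tolist(),round(d['confidence'],2)) for d in search_frame('wrist',n)[:2]])
hsv=cv2.cvtColor(im,cv2.COLOR_RGB2HSV)
b=cv2.inRange(hsv,(105,120,30),(128,255,255));b=cv2.morphologyEx(b,cv2.MORPH_CLOSE,np.ones((5,5)))
st,ce,m=max(comps(b),key=lambda t:t[0][4]);print(st)
for y0 in (0,.3,-.3): print('case',fit(m*1.,box(.064,.044,.024),[.48,.388,y0],c=c,step=[.006,.006,.1]))
```

```text
[0.45995811 0.38661242 0.18793185] [3.14043084e+00 8.29887460e-04 4.44483129e-02]
case [([0.495, 0.3907, 0.0274], 0.94)]
swab_jar [([0.4762, 0.1427, 0.0272], 0.88)]
bottle_white [([0.572, 0.2821, 0.0417], 0.55)]
bottle_red [([0.4522, 0.2753, 0.0424], 0.61)]
[ 230  107   51   70 2949]
case (array([0.49047498, 0.39054336, 0.16573505]), np.float64(192.89019607843136), np.float64(2949.0))
case (array([0.49035381, 0.38991211, 0.1421709 ]), np.float64(201.4549019607843), np.float64(2949.0))
case (array([0.49006486, 0.39027365, 0.14203319]), np.float64(200.8313725490196), np.float64(2949.0))
```

View pics/w6.png

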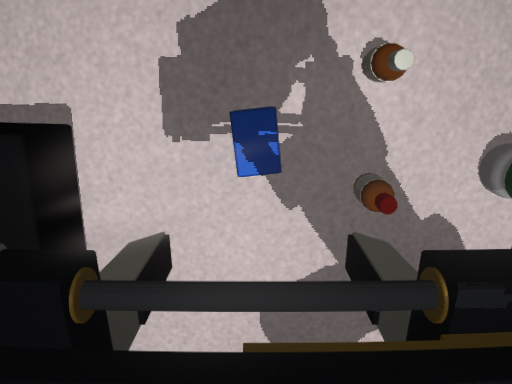

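Emit:
step_arm:
  commands:
    - {"translation": [15, -1.2, 0], "roll": -0.05}
    - {"translation": [15.5, -2, 10], "roll": -0.055}
    - {"translation": [0, 0, 25], "roll": 0}
    - {"translation": [0, 0, 35], "roll": 0}
    - {"translation": [0, 0, 30], "roll": 0}
    - {"translation": [0, 0, 15], "roll": 0}
    - {"translation": [0, 0, 0], "roll": 0}
    - {"translation": [0, 0, 0], "roll": 0}

```text
time: 12.85
tool_pos: [0.4904, 0.3912, 0.0736]
tool_rot: [3.141, 0.001, 0.147]
contact_force: [0.3, -0.5, 0.4]
opening: 0.0916
grip_force: 0.0
```

Run:
```python
from h import *
s=observe();c=get_calibration('wrist');im=save('wrist','w7.png');print(s['tool_pos'],s['tool_rot'])
hsv=cv2.cvtColor(im,cv2.COLOR_RGB2HSV)
b=cv2.inRange(hsv,(105,120,30),(128,255,255));b=cv2.morphologyEx(b,cv2.MORPH_CLOSE,np.ones((5,5)))
st,ce,m=max(comps(b),key=lambda t:t[0][4]);print(st)
for y0 in (0.1,): r=fit(m*1.,box(.064,.044,.024),[.49,.39,y0],c=c,step=[.006,.006,.1]);print('case',r,go(r[0][0],r[0][1],r[0][2]))
```

```text
[0.49038599 0.39122958 0.07356445] [3.14099668e+00 1.00229836e-03 1.47412392e-01]
[ 226  163   68   95 6125]
case (array([0.48992438, 0.38999214, 0.14639401]), np.float64(504.3176470588235), np.float64(6125.0)) (array([-1.5,  1.7, 74.9]), np.float64(0.001))
```

Emit:
step_arm:
  commands:
    - {"translation": [-0.5, 0.5, 20], "roll": 0}
    - {"translation": [0, 0, 25], "roll": 0}
    - {"translation": [0, 0, 14], "roll": 0}
    - {"translation": [0, 0, 7], "roll": 0}
    - {"translation": [0, 0, 0], "roll": 0}
    - {"translation": [0, 0, 0], "roll": 0}

```text
time: 13.4
tool_pos: [0.4908, 0.3919, 0.0093]
tool_rot: [-3.141, -0.002, 0.148]
contact_force: [-0.5, -0.0, 1.1]
opening: 0.0917
grip_force: 0.0
```

Emit:
step_arm:
  commands:
    - {"translation": [0, 0, 0], "roll": 0}
    - {"translation": [0, 0, 0], "roll": 0}
    - {"translation": [0, 0, 0], "roll": 0}
    - {"translation": [0, 0, 0], "roll": 0}
    - {"translation": [0, 0, 0], "roll": 0}
    - {"translation": [0, 0, 0], "roll": 0}
    - {"translation": [0, 0, 0], "roll": 0}
    - {"translation": [0, 0, 0], "roll": 0}
    - {"translation": [0, 0, 0], "roll": 0}
  fingers: 0.35
  grip_force: 20

```text
time: 14.15
tool_pos: [0.4898, 0.3913, 0.0077]
tool_rot: [3.141, 0.0, 0.148]
contact_force: [0.0, -0.3, 0.7]
opening: 0.0439
grip_force: 20.0
```

Emit:
step_arm:
  commands:
    - {"translation": [0, 0, -15], "roll": 0}
    - {"translation": [0, 0, -30], "roll": 0}
    - {"translation": [0, 10, -35], "roll": 0}
    - {"translation": [0, 20, -30], "roll": 0}
    - {"translation": [0, 30, 0], "roll": 0}
    - {"translation": [0, 36, 0], "roll": 0}
    - {"translation": [0, 36, 0], "roll": 0}
    - {"translation": [0, 36, 0], "roll": 0}
    - {"translation": [0, 36, 0], "roll": 0}
    - {"translation": [0, 36, 0], "roll": 0}
    - {"translation": [0, 36, 0], "roll": 0}
    - {"translation": [0, 36, 0], "roll": 0}
    - {"translation": [0, 36, 0], "roll": 0}
    - {"translation": [1.5, 36, 0], "roll": 0}
    - {"translation": [2, 36, 0], "roll": 0}
    - {"translation": [2, 36, 0], "roll": 0}
    - {"translation": [3, 35, 0], "roll": 0}
    - {"translation": [0, 24, 0], "roll": 0}
    - {"translation": [0, 12, 0], "roll": 0.05}
    - {"translation": [0, 0, 0], "roll": 0.0514}

```text
time: 15.82
tool_pos: [0.5762, -0.1318, 0.1172]
tool_rot: [3.141, 0.0, 0.041]
contact_force: [0.0, -0.4, -1.6]
opening: 0.0437
grip_force: 20.0
```

Emit:
step_arm:
  commands:
    - {"translation": [0, 0, 0], "roll": 0}
    - {"translation": [0, 0, 0], "roll": 0}

```text
time: 15.98
tool_pos: [0.5758, -0.1284, 0.1173]
tool_rot: [-3.141, 0.001, 0.048]
contact_force: [-0.5, -0.3, -1.4]
opening: 0.0438
grip_force: 20.0
```

Run:
```python
from h import *
print(go(.5762,-.1286,.0466))
```

```text
(array([  0.4,   0.2, 117.3]), np.float64(0.002))
```

Emit:
step_arm:
  commands:
    - {"translation": [0.4, 0, 15], "roll": 0}
    - {"translation": [0, 0, 30], "roll": 0}
    - {"translation": [0, 0, 30], "roll": 0}
    - {"translation": [0, 0, 20], "roll": 0}
    - {"translation": [0, 0, 8], "roll": 0}
    - {"translation": [0, 0, 4], "roll": 0}
    - {"translation": [0, 0, 0], "roll": 0}
    - {"translation": [0, 0, 1], "roll": 0}
    - {"translation": [0, 0, 1], "roll": 0}
    - {"translation": [0, 0, 0], "roll": 0}

```text
time: 16.82
tool_pos: [0.5772, -0.1287, 0.0098]
tool_rot: [3.141, -0.002, 0.047]
contact_force: [-0.9, 0.3, -1.5]
opening: 0.0437
grip_force: 20.0
```

Run:
```python
from h import *
s=observe();print(s['contact_force'],go(.5762,-.1286,.0466))
```

```text
[-0.89473992  0.32149988 -1.54295883] (array([-1. , -0.2,  9.8]), np.float64(0.001))
```

Emit:
step_arm:
  commands:
    - {"translation": [-0.6, 0, 0.5], "roll": 0}
    - {"translation": [0, 0, 0.5], "roll": 0}
    - {"translation": [0, 0, 0], "roll": 0}

```text
time: 17.07
tool_pos: [0.576, -0.1286, 0.008]
tool_rot: [3.141, -0.0, 0.047]
contact_force: [0.1, 0.8, -2.1]
opening: 0.0436
grip_force: 20.0
```

Emit:
step_arm:
  commands:
    - {"translation": [0, 0, 0.3], "roll": 0}
    - {"translation": [0, 0, 0], "roll": 0}
    - {"translation": [0, 0, 0], "roll": 0}
    - {"translation": [0, 0, 0], "roll": 0}
    - {"translation": [0, 0, 0], "roll": 0}
    - {"translation": [0, 0, -15], "roll": 0}
    - {"translation": [0, 0, -30], "roll": 0}
    - {"translation": [0, 0, -35], "roll": 0}
    - {"translation": [0, 0, -35], "roll": 0}
    - {"translation": [0, 0, -35], "roll": 0}
    - {"translation": [-30, 0, -30], "roll": 0}
    - {"translation": [0, 0, 0], "roll": 0}
    - {"translation": [0, 0, 0], "roll": 0}
  fingers: 0.75

```text
time: 18.15
tool_pos: [0.5467, -0.1302, 0.1891]
tool_rot: [3.14, -0.004, 0.046]
contact_force: [0.1, -0.2, 0.3]
opening: 0.0689
grip_force: 0.0
```

Run:
```python
from st import *
s=observe();c=get_calibration('wrist');im=save('wrist','w8.png');print(s['tool_pos'],s['tool_rot'])
hsv=cv2.cvtColor(im,cv2.COLOR_RGB2HSV)
b=cv2.inRange(hsv,(105,120,30),(128,255,255));b=cv2.morphologyEx(b,cv2.MORPH_CLOSE,np.ones((5,5)))
st,ce,m=max(comps(b),key=lambda t:t[0][4]);print(st)
r=fit(m*1.,box(.064,.044,.024),[.576,-.1286,.0466],c=c,step=[.006,.006,.1]);print('case',r)
try: standfit(im,c)
except Exception as e: print(e)
print('lens',[(np.round(d['at'],4).tolist(),round(d['confidence'],2)) for d in search_frame('wrist','lens')[:2]])
print(go(.45,-.402,.0466))
```

```text
[ 0.54666409 -0.13024873  0.1890874 ] [ 3.13981824 -0.00388089  0.04648631]
[ 235  111   46   65 2889]
case (array([ 0.5759627, -0.1281505,  0.042009 ]), np.float64(232.49019607843138), np.float64(2889.0))
stand (array([ 0.48091977, -0.13224183,  0.06717525]), np.float64(2925.7960784313723), np.float64(2959.0))
lens []
(array([-108.9,  267.4,  186.2]), np.float64(0.0))
```

View pics/w8.png

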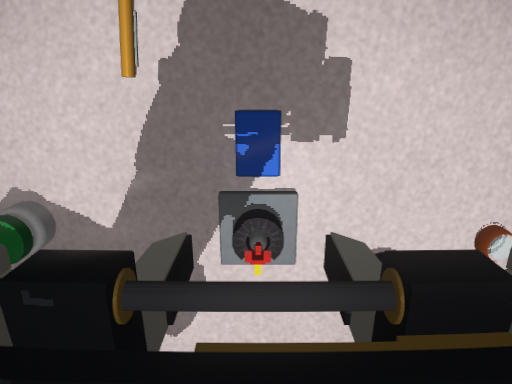

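Emit:
step_arm:
  commands:
    - {"translation": [-8, 18, 0], "roll": 0}
    - {"translation": [-14, 33, 0], "roll": 0}
    - {"translation": [-14, 34, 0], "roll": 0}
    - {"translation": [-14, 34, 0], "roll": 0}
    - {"translation": [-14, 34, 0], "roll": 0}
    - {"translation": [-14, 34, 0], "roll": 0}
    - {"translation": [-14, 34, 0], "roll": 0}
    - {"translation": [-10, 28, 0], "roll": 0}
    - {"translation": [-7, 18, 0], "roll": 0}
    - {"translation": [0, 0, 0], "roll": 0}
    - {"translation": [0, 0, 0], "roll": 0}
  fingers: 1

```text
time: 19.17
tool_pos: [0.4496, -0.4021, 0.1846]
tool_rot: [-3.139, 0.002, 0.045]
contact_force: [0.1, 1.3, -0.6]
opening: 0.0915
grip_force: 0.0
```

```bash
cat > lens.py <<'E'
from h import *
def lensfit(fn,z0=0.,g=None):
    s=observe();c=get_calibration('wrist');im=save('wrist',fn);print(s['tool_pos'],s['tool_rot'][2])
    D=[d['at'] for d in search_frame('wrist','lens')[:1]];print(D)
    g=list(g if g is not None else D[0][:2])
    p0=w2pix('wrist',cyl(.02,.02,z0)(g),c)
    hsv=cv2.cvtColor(im,cv2.COLOR_RGB2HSV)
    o=near(cv2.inRange(hsv,(3,130,40),(20,255,255)),p0.mean(0),int(np.ptp(p0[:,0])*.75))
    st,ce,m=max(comps(cv2.morphologyEx(o,cv2.MORPH_CLOSE,np.ones((3,3)))),key=lambda t:t[0][4])
    cv=cv2.findNonZero(m.astype(np.uint8)); mm=np.zeros(o.shape,np.uint8);cv2.fillConvexPoly(mm,cv2.convexHull(cv),255)
    mod=lambda p:np.vstack([circ(*p,z0,.02),circ(*p,z0+.013,.02),circ(*p,z0+.02,.017)])
    r=fit(mm/255.,mod,g,c=c);print('lens',r,go(*r[0],.0466));return r
E
python3 -c "
from lens import *
lensfit('w9.png')"
```

```text
[ 0.44956557 -0.40210123  0.18458245] 0.045027638295567884
[[0.4806, -0.4056, 0.0241]]
lens (array([ 0.47538994, -0.40493055]), np.float64(201.21960784313725), np.float64(1148.0)) (array([ 24.8,   5.5, 185.5]), np.float64(0.001))
```

View pics/w9.png

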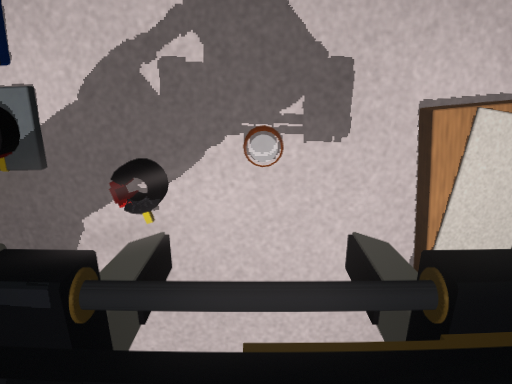

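Emit:
step_arm:
  commands:
    - {"translation": [12, 2.5, 0], "roll": 0}
    - {"translation": [13, 3, 15], "roll": 0}
    - {"translation": [0, 0, 30], "roll": 0}
    - {"translation": [0, 0, 30], "roll": 0}
    - {"translation": [0, 0, 20], "roll": 0}
    - {"translation": [0, 0, 10], "roll": 0}
    - {"translation": [0, 0, 0], "roll": 0}
    - {"translation": [0, 0, 0], "roll": 0}

```text
time: 19.93
tool_pos: [0.4761, -0.4056, 0.0823]
tool_rot: [3.141, -0.0, 0.048]
contact_force: [0.3, -0.4, -0.1]
opening: 0.0917
grip_force: 0.0
```

Run:
```python
from lens import *
r=lensfit('w10.png',g=[.4754,-.405])
im=cv2.imread('pics/w10.png'); c=get_calibration('wrist'); p=w2pix('wrist',[*r[0],.01],c)[0].astype(int)
q=np.vstack([circ(*r[0],0,.02),circ(*r[0],.013,.02),circ(*r[0],.02,.017)])
for u,v in np.round(w2pix('wrist',q,c)).astype(int): im[v,u]=(0,255,0)
cv2.imwrite('pics/c10.png',cv2.resize(im[p[1]-60:p[1]+60,p[0]-80:p[0]+80],None,fx=4,fy=4,interpolation=cv2.INTER_NEAREST))
```

```text
[ 0.47605189 -0.40555334  0.08229623] 0.0480559084593275
[[0.4868, -0.405, 0.0233]]
lens (array([ 0.4757862 , -0.40487867]), np.float64(533.0627450980392), np.float64(2027.0)) (array([-0.6, -1.7, 83.7]), np.float64(0.001))
```

View pics/c10.png

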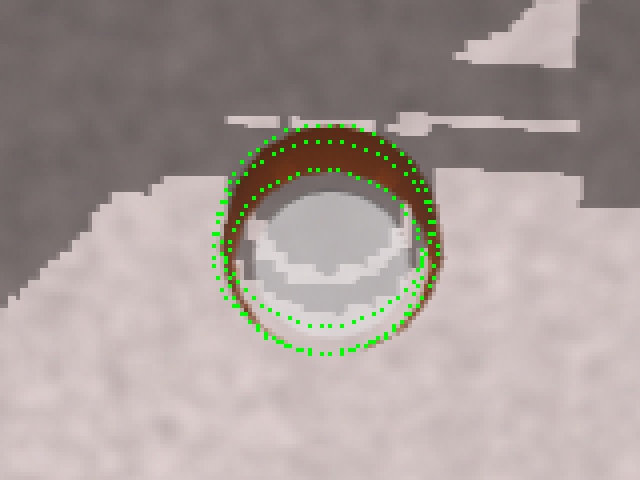

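Emit:
step_arm:
  commands:
    - {"translation": [-0.3, 0, 20], "roll": 0}
    - {"translation": [0, 0, 30], "roll": 0}
    - {"translation": [0, 0, 18], "roll": 0}
    - {"translation": [0, 0, 8], "roll": 0}
    - {"translation": [0, 0, 2], "roll": 0}
    - {"translation": [0, 0, 0], "roll": 0}
    - {"translation": [0, 0, 0], "roll": 0}
    - {"translation": [0, 0, 0], "roll": 0}

```text
time: 20.7
tool_pos: [0.4759, -0.407, 0.0057]
tool_rot: [3.139, -0.002, 0.047]
contact_force: [-0.1, -0.2, 0.1]
opening: 0.0917
grip_force: 0.0
```

Emit:
step_arm:
  commands:
    - {"translation": [0, 0, 0], "roll": 0}
    - {"translation": [0, 0, 0], "roll": 0}
    - {"translation": [0, 0, 0], "roll": 0}
    - {"translation": [0, 0, 0], "roll": 0}
    - {"translation": [0, 0, 0], "roll": 0}
    - {"translation": [0, 0, 0], "roll": 0}
    - {"translation": [0, 0, 0], "roll": 0}
    - {"translation": [0, 0, 0], "roll": 0}
    - {"translation": [0, 0, 0], "roll": 0}
    - {"translation": [0, 0, 0], "roll": 0}
  fingers: 0.3
  grip_force: 15

```text
time: 21.53
tool_pos: [0.4751, -0.4061, 0.0038]
tool_rot: [-3.142, 0.0, 0.047]
contact_force: [0.3, 1.3, 0.1]
opening: 0.0392
grip_force: 15.0
```

Emit:
step_arm:
  commands:
    - {"translation": [0, 0, -15], "roll": 0}
    - {"translation": [0, 0, -30], "roll": 0}
    - {"translation": [0, 0, -35], "roll": 0}
    - {"translation": [0, 0, -30], "roll": 0}
    - {"translation": [5, -15, 0], "roll": 0}
    - {"translation": [13, -32, 0], "roll": 0}
    - {"translation": [14, -34, 0], "roll": 0}
    - {"translation": [14, -34, 0], "roll": 0}
    - {"translation": [14, -34, 0], "roll": 0}
    - {"translation": [14, -34, 0], "roll": 0}
    - {"translation": [14, -34, 0], "roll": 0}
    - {"translation": [14, -30, 0], "roll": 0}
    - {"translation": [11.3, -25.8, 0], "roll": 0}
    - {"translation": [0, 0, 0], "roll": 0}
    - {"translation": [0, 0, 0], "roll": 0}
    - {"translation": [0, 0, 0], "roll": 0}

```text
time: 22.87
tool_pos: [0.5751, -0.1284, 0.1135]
tool_rot: [3.141, 0.001, 0.047]
contact_force: [0.5, -0.3, -0.2]
opening: 0.0392
grip_force: 15.0
```

Run:
```python
from h import *
print(go(.5755,-.1283,.0466))
```

```text
(array([ 4.000e-01, -1.000e-01,  1.135e+02]), np.float64(0.001))
```

Target TCP z = 0.024 + 0.0038 ≈ 0.028: down 85.5.

Emit:
step_arm:
  commands:
    - {"translation": [0.4, 0, 15], "roll": 0}
    - {"translation": [0, 0, 30], "roll": 0}
    - {"translation": [0, 0, 20], "roll": 0}
    - {"translation": [0, 0, 10], "roll": 0}
    - {"translation": [0, 0, 5], "roll": 0}
    - {"translation": [0, 0, 3], "roll": 0}
    - {"translation": [0, 0, 1.5], "roll": 0}
    - {"translation": [0, 0, 0], "roll": 0}
    - {"translation": [0, 0, 0], "roll": 0}
    - {"translation": [0, 0, 0], "roll": 0}

```text
time: 23.7
tool_pos: [0.5764, -0.1284, 0.0303]
tool_rot: [3.141, -0.002, 0.047]
contact_force: [-0.7, -0.3, -0.1]
opening: 0.0392
grip_force: 15.0
```

Emit:
step_arm:
  commands:
    - {"translation": [0, 0, 0.5], "roll": 0}
    - {"translation": [0, 0, 0.5], "roll": 0}
    - {"translation": [0, 0, 0], "roll": 0}
    - {"translation": [0, 0, 0], "roll": 0}

```text
time: 24.03
tool_pos: [0.5759, -0.1282, 0.0284]
tool_rot: [3.141, -0.0, 0.047]
contact_force: [-0.6, 0.2, -0.8]
opening: 0.0387
grip_force: 15.0
```

Emit:
step_arm:
  commands:
    - {"translation": [-0.4, 0, 0.5], "roll": 0}
    - {"translation": [0, 0, 0], "roll": 0}
    - {"translation": [0, 0, 0], "roll": 0}

```text
time: 24.28
tool_pos: [0.5754, -0.1283, 0.0279]
tool_rot: [3.142, 0.0, 0.047]
contact_force: [0.4, -0.4, -0.4]
opening: 0.0394
grip_force: 15.0
```

Emit:
step_arm:
  commands:
    - {"translation": [0, 0, 0], "roll": 0}
    - {"translation": [0, 0, 0], "roll": 0}
    - {"translation": [0, 0, 0], "roll": 0}
    - {"translation": [0, 0, 0], "roll": 0}
    - {"translation": [0, 0, 0], "roll": 0}
    - {"translation": [0, 0, -15], "roll": 0}
    - {"translation": [0, 0, -30], "roll": 0}
    - {"translation": [0, 0, -35], "roll": 0}
    - {"translation": [0, 0, -35], "roll": 0}
    - {"translation": [0, 0, -35], "roll": 0}
    - {"translation": [-20, 0, -10], "roll": 0}
    - {"translation": [0, 0, 0], "roll": 0}
    - {"translation": [0, 0, 0], "roll": 0}
  fingers: 0.7

```text
time: 25.37
tool_pos: [0.5553, -0.1293, 0.1884]
tool_rot: [3.141, -0.001, 0.047]
contact_force: [0.7, 0.1, -0.7]
opening: 0.0643
grip_force: 0.0
```

Run:
```python
from lens import *
try: lensfit('w11.png',z0=.024,g=[.576,-.1283])
except Exception as e: print(e)
c=get_calibration('wrist');im=cv2.imread('pics/w11.png')[:,:,::-1].copy()
hsv=cv2.cvtColor(im,cv2.COLOR_RGB2HSV)
b=cv2.inRange(hsv,(105,120,30),(128,255,255))
m=np.zeros(b.shape,np.uint8);cv2.fillConvexPoly(m,cv2.convexHull(cv2.findNonZero(cv2.morphologyEx(b,cv2.MORPH_OPEN,np.ones((3,3))))),255)
print('case',fit(m/255.,box(.064,.044,.024),[.576,-.1286,.0466],c=c,step=[.006,.006,.1]))
print(go(.54,.24,.0466))
```

```text
[ 0.55528845 -0.12926822  0.18844506] 0.04650202268048487
[[0.5828, -0.128, 0.0452]]
lens (array([ 0.57609456, -0.12784547]), np.float64(157.50980392156862), np.float64(1349.0)) (array([ 20.9,  -0.2, 186.6]), np.float64(0.0))
case (array([ 0.57596559, -0.12731489,  0.06929544]), np.float64(200.40784313725493), np.float64(2928.0))
(array([   2. , -369.3,  186.6]), np.float64(0.0))
```

Emit:
step_arm:
  commands:
    - {"translation": [-2, -18, 0], "roll": 0}
    - {"translation": [-4, -33, 0], "roll": 0}
    - {"translation": [-4, -34, 0], "roll": 0}
    - {"translation": [-4, -34, 0], "roll": 0}
    - {"translation": [-4, -34, 0], "roll": 0}
    - {"translation": [-4, -34, 0], "roll": 0}
    - {"translation": [-4, -34, 0], "roll": 0}
    - {"translation": [-4, -34, 0], "roll": 0}
    - {"translation": [-4, -34, 0], "roll": 0}
    - {"translation": [-4, -24, 0], "roll": 0}
    - {"translation": [-2, -18, 0], "roll": 0}
    - {"translation": [0, 0, 0], "roll": 0}
    - {"translation": [0, 0, 0], "roll": 0}
    - {"translation": [0, 0, 0], "roll": 0}
  fingers: 1

```text
time: 26.63
tool_pos: [0.5, 0.199, 0.1868]
tool_rot: [3.141, 0.002, 0.047]
contact_force: [-0.4, -1.5, 0.4]
opening: 0.0918
grip_force: 0.0
```

```bash
cat > bj.py <<'E'
from h import *
def look(fn):
    s=observe();c=get_calibration('wrist');im=save('wrist',fn);print(s['tool_pos'],s['tool_rot'][2])
    for n in ['swab_jar','bottle_white','bottle_red']:print(n,[(np.round(d['at'],4).tolist(),round(d['confidence'],2)) for d in search_frame('wrist',n)[:2]])
    hsv=cv2.cvtColor(im,cv2.COLOR_RGB2HSV)
    g=cv2.inRange(hsv,(45,100,30),(85,255,255))
    for st,ce,m in comps(g,200):
        u=pix2w('wrist',ce,.05,c)[0]
        print('green',st,u[:2]); print(' jar',fit(m*1.,lambda p:np.vstack([circ(*p[:2],.055,p[2]),circ(*p[:2],.055-p[3],p[2])]),[u[0],u[1],.028,.012],c=c,step=[.006,.006,.002,.003]))
    a=cv2.inRange(hsv,(3,120,30),(22,255,255))
    for st,ce,m in comps(cv2.morphologyEx(a,cv2.MORPH_OPEN,np.ones((3,3))),80): print('amber',st,ce,pix2w('wrist',ce,.025,c)[0][:2])
    w=cv2.inRange(im,(205,205,190),(255,255,255)); 
    for st,ce,m in comps(w,40): 
        if st[4]<2500: print('white',st,ce,pix2w('wrist',ce,.065,c)[0][:2])
E
python3 -c "
from bj import *
look('w12.png')"
```

```text
[0.49997059 0.19904781 0.18675758] 0.04705720649781009
swab_jar [([0.4817, 0.1224, 0.0612], 0.93)]
bottle_white [([0.5698, 0.2697, 0.0446], 0.81)]
bottle_red [([0.4537, 0.2614, 0.0412], 0.93)]
green [ 311  185   55   53 2231] [0.47528771 0.1234012 ]
 jar (array([0.47457925, 0.12328012, 0.02398632, 0.01343835]), np.float64(45.83529411764706), np.float64(2231.0))
amber [466   0  22  45 646] [476.3126935   21.53869969] [0.65022651 0.01155606]
amber [162  80  32  36 579] [180.84283247  96.90328152] [0.57037412 0.27333257]
amber [189 225  10  15 107] [193.29906542 231.57943925] [0.43674366 0.2630642 ]
amber [ 69 267  29  57 812] [ 79.6773399  294.85344828] [0.35248709 0.39290004]
amber [420 268  29  56 804] [436.98258706 295.45646766] [ 0.37018902 -0.00851382]
amber [ 243  332  269   20 2788] [392.02618364 343.97345768] [0.30179011 0.03106154]
```

Emit:
step_arm:
  commands:
    - {"translation": [18, -17, 0], "roll": 0}
    - {"translation": [28, -26, 0], "roll": 0}
    - {"translation": [27.3, -24.6, 0], "roll": 0}
    - {"translation": [0, 0, 20], "roll": 0}
    - {"translation": [0, 0, 30], "roll": 0}
    - {"translation": [0, 0, 15], "roll": 0}
    - {"translation": [0, 0, 0], "roll": 0}
    - {"translation": [0, 0, 0], "roll": 0}
    - {"translation": [0, 0, 0], "roll": 0}

```text
time: 27.58
tool_pos: [0.571, 0.2703, 0.1243]
tool_rot: [-3.141, -0.002, 0.046]
contact_force: [0.5, -0.2, 0.7]
opening: 0.0915
grip_force: 0.0
```

Run:
```python
from bj import *
look('w13.png')
im=cv2.imread('pics/w13.png')[:,:,::-1]; c=get_calibration('wrist')
p=w2pix('wrist',[[.57,.27,z] for z in (0,.03,.065)],c);print(p)
u0,v0=p[1].astype(int)
for v in range(v0-45,v0+46,6): print(v,' '.join('%02x%02x%02x'%tuple(im[v,u]) for u in range(u0-60,u0+61,8)))
```

```text
[0.57099288 0.2703145  0.12431596] 0.0462662472270321
swab_jar []
bottle_white [([0.5753, 0.2766, 0.0426], 0.83)]
bottle_red [([0.4562, 0.2693, 0.0355], 0.87)]
amber [232 179  39  35 760] [251.46973684 193.41973684] [0.57167739 0.27586455]
amber [ 69 267  29  57 816] [ 79.71813725 294.75612745] [0.4689115  0.42706813]
amber [420 268  29  56 799] [436.95869837 295.44180225] [0.48307055 0.10483641]
amber [ 236  314  276   38 3586] [361.18181818 340.57250418] [0.43170032 0.16708003]
[[259.03722219 186.81639637]
 [259.10729268 197.31646917]
 [259.21083239 212.86070045]]
152 6c6362 b8abaa 6f6665 6f6565 6d6464 baacab c6b8b7 c1b3b2 6a6160 c9bbba bfb3b1 c6b8b7 6f6564 6b6362 6a6261 685f5f
158 726868 706766 716867 726867 706766 6e6665 6d6463 6a6261 675f5e 6c6362 6f6665 6e6664 696060 696160 675f5e 6e6465
164 776d6c c5b7b7 6f6665 6d6363 6e6564 6a6160 6d6464 6b6161 6a6160 665e5c 6f6565 6b6262 6f6665 6f6565 6d6363 696060
170 726968 c7b9b9 6e6565 726868 6c6363 6d6563 6a6160 6a6160 6b6262 6a6161 6f6565 675e5e 6e6564 6e6463 665d5c 706766
176 c5b7b6 cbbdbc c8b9ba 706666 6f6565 57514e 4d4946 504b48 4b4
[... 628 characters left out ...]
5e5e
212 cabcbb c9bcbb c5b7b7 c7bab9 766d6c 605549 74746c 72736b 5f371f 6e6564 6e6564 6d6564 6b6262 6c6362 685f5f 655c5c
218 cbbdbc cabcba cabdbc c5b8b7 b6a9a7 756a6a 73726a 70706a 726867 6f6564 6d6363 675f5e 6c6363 6f6565 6b6262 6f6665
224 c9bbba cabcba c7b9b8 c9bcbb cdbfbe 746a69 6f6665 6d6463 6f6565 6e6564 6e6565 68605e 6b6261 6a6260 6d6463 6c6362
230 c6b8b8 cec0be cdbebe cec0bf c7b8b7 6d6564 726868 716868 6c6362 6e6564 6d6464 6a6160 6e6564 69605f 6e6463 68605f
236 cebebe d2c4c3 c9bbb9 cbbdbc cdbfbe 706767 726968 6f6666 6f6765 6d6464 6f6665 675e5d 675f5e 68605f 665e5d 6a6161
242 c6b8b7 c7bab9 c3b6b5 d2c4c2 c3b5b4 bbadac 716867 706867 6e6565 6b6261 6d6463 69605f 6b6161 655d5d 665e5d 6a6161
```

Run:
```python
from h import *
im=cv2.imread('pics/w13.png')[:,:,::-1].astype(int); c=get_calibration('wrist')
m=((abs(im[...,1]-im[...,0])<4)&(im[...,0]-im[...,2]>2)&(im[...,0]>60)).astype(np.uint8)*255
for st,ce,q in comps(near(m,(252,205),35),30):
    print(st,ce,[pix2w('wrist',ce,z,c)[0][:2].round(4) for z in (.05,.065)]); top=q
# whole silhouette: amber + cap -> fit body cylinder to amber lower edge
hsv=cv2.cvtColor(im.astype(np.uint8).copy(),cv2.COLOR_RGB2HSV)
a=near(cv2.inRange(hsv,(3,90,20),(22,255,255))|m,(252,195),38)
mm=max(comps(cv2.morphologyEx(a,cv2.MORPH_CLOSE,np.ones((3,3)))),key=lambda t:t[0][4]);print(mm[0])
f=lambda p:np.vstack([circ(*p[:2],0,.016),circ(*p[:2],p[2],.016),circ(*p[:2],.065,.009)])
r=fit(mm[2]*1.,f,[.573,.2755,.045],c=c,step=[.005,.005,.005]);print(r,go(*r[0][:2],.0466))
```

```text
[240 196  22  28 477] [250.66037736 209.79245283] [array([0.5665, 0.2761]), array([0.572 , 0.2759])]
[ 231  179   41   45 1324]
(array([0.56539301, 0.27628433, 0.02144699]), np.float64(437.64313725490194), np.float64(1324.0)) (array([ -5. ,  -5.9, 124.4]), np.float64(0.0))
```

Emit:
step_arm:
  commands:
    - {"translation": [-0.5, -5.2, 0], "roll": 0}
    - {"translation": [0, 0, 15], "roll": 0}
    - {"translation": [0, 0, 28], "roll": 0}
    - {"translation": [0, 0, 30], "roll": 0}
    - {"translation": [0, 0, 20], "roll": 0}
    - {"translation": [0, 0, 10], "roll": 0}
    - {"translation": [0, 0, 3], "roll": 0}
    - {"translation": [0, 0, 0], "roll": 0}
    - {"translation": [0, 0, 0], "roll": 0}

```text
time: 28.53
tool_pos: [0.5702, 0.2762, 0.0183]
tool_rot: [-3.141, -0.002, 0.047]
contact_force: [0.6, -0.3, -0.2]
opening: 0.0917
grip_force: 0.0
```

Emit:
step_arm:
  commands:
    - {"translation": [0, 0, 0], "roll": 0}
    - {"translation": [0, 0, 0], "roll": 0}
    - {"translation": [0, 0, 0], "roll": 0}
    - {"translation": [0, 0, 0], "roll": 0}
    - {"translation": [0, 0, 0], "roll": 0}
    - {"translation": [0, 0, 0], "roll": 0}
    - {"translation": [0, 0, 0], "roll": 0}
    - {"translation": [0, 0, 0], "roll": 0}
    - {"translation": [0, 0, 0], "roll": 0}
    - {"translation": [0, 0, 0], "roll": 0}
    - {"translation": [0, 0, 0], "roll": 0}
    - {"translation": [0, 0, 0], "roll": 0}
  fingers: 0.2
  grip_force: 12

```text
time: 29.53
tool_pos: [0.5693, 0.2756, 0.0168]
tool_rot: [3.141, 0.0, 0.047]
contact_force: [-0.4, -0.1, -0.2]
opening: 0.0315
grip_force: 12.0
```

Emit:
step_arm:
  commands:
    - {"translation": [0, 0, -15], "roll": 0}
    - {"translation": [0, 0, -30], "roll": 0}
    - {"translation": [0, 0, -35], "roll": 0}
    - {"translation": [0, 0, -25], "roll": 0}
    - {"translation": [-5, 14, 0], "roll": 0}
    - {"translation": [-12, 28, 0], "roll": 0}
    - {"translation": [-12, 34, 0], "roll": 0}
    - {"translation": [-13, 34, 0], "roll": 0}
    - {"translation": [-13, 34, 0], "roll": 0}
    - {"translation": [-13, 34, 0], "roll": 0}
    - {"translation": [-13, 34, 0], "roll": 0}
    - {"translation": [-11, 30, 0], "roll": 0}
    - {"translation": [-8, 22, 0], "roll": 0}
    - {"translation": [-4, 12, 0], "roll": 0}
    - {"translation": [0, 0, 0], "roll": 0}
    - {"translation": [0, 0, 0], "roll": 0}
    - {"translation": [0, 0, 0], "roll": 0}

```text
time: 30.95
tool_pos: [0.4786, -0.0043, 0.1219]
tool_rot: [-3.141, -0.0, 0.047]
contact_force: [0.6, 0.3, 0.3]
opening: 0.0315
grip_force: 12.0
```

Run:
```python
from h import *
print(go(.4783,-.005,.0466),observe()['grip_force'])
```

```text
(array([ -0.4,   0.7, 121.9]), np.float64(0.001)) 12.000000402331352
```

Down to TCP z ≈ 0.017: 105 mm.

Emit:
step_arm:
  commands:
    - {"translation": [-0.4, 0.7, 15], "roll": 0}
    - {"translation": [0, 0, 30], "roll": 0}
    - {"translation": [0, 0, 30], "roll": 0}
    - {"translation": [0, 0, 18], "roll": 0}
    - {"translation": [0, 0, 7], "roll": 0}
    - {"translation": [0, 0, 3], "roll": 0}
    - {"translation": [0, 0, 1], "roll": 0}
    - {"translation": [0, 0, 0], "roll": 0}
    - {"translation": [0, 0, 0], "roll": 0}
    - {"translation": [0, 0, 0], "roll": 0}

```text
time: 31.78
tool_pos: [0.4788, -0.0056, 0.0189]
tool_rot: [3.141, -0.002, 0.047]
contact_force: [-0.3, 0.3, -0.4]
opening: 0.0316
grip_force: 12.0
```

Emit:
step_arm:
  commands:
    - {"translation": [0, 0, 0.4], "roll": 0}
    - {"translation": [0, 0, 0], "roll": 0}
    - {"translation": [0, 0, 0], "roll": 0}
    - {"translation": [0, 0, 0], "roll": 0}

```text
time: 32.12
tool_pos: [0.4781, -0.0057, 0.0176]
tool_rot: [3.141, -0.0, 0.047]
contact_force: [0.3, -0.4, -0.7]
opening: 0.0313
grip_force: 12.0
```

Emit:
step_arm:
  commands:
    - {"translation": [0, 0, 0.6], "roll": 0}
    - {"translation": [0, 0, 0], "roll": 0}
    - {"translation": [0, 0, 0], "roll": 0}

```text
time: 32.37
tool_pos: [0.478, -0.0056, 0.0168]
tool_rot: [3.142, 0.0, 0.047]
contact_force: [-1.1, 0.4, -0.6]
opening: 0.0316
grip_force: 12.0
```

Emit:
step_arm:
  commands:
    - {"translation": [0, 0, 0], "roll": 0}
    - {"translation": [0, 0, 0], "roll": 0}
    - {"translation": [0, 0, 0], "roll": 0}
    - {"translation": [0, 0, 0], "roll": 0}
    - {"translation": [0, 0, 0], "roll": 0}
    - {"translation": [0, 0, 0], "roll": 0}
    - {"translation": [0, 0, -10], "roll": 0}
    - {"translation": [0, 0, -25], "roll": 0}
    - {"translation": [0, 0, -35], "roll": 0}
    - {"translation": [0, 0, -35], "roll": 0}
    - {"translation": [0, 0, -35], "roll": 0}
    - {"translation": [-10, 0, -35], "roll": 0}
    - {"translation": [-20, 0, -10], "roll": 0}
    - {"translation": [0, 0, 0], "roll": 0}
    - {"translation": [0, 0, 0], "roll": 0}
  fingers: 0.8

```text
time: 33.62
tool_pos: [0.4479, -0.007, 0.203]
tool_rot: [3.141, -0.002, 0.047]
contact_force: [-0.5, -0.2, -1.0]
opening: 0.0733
grip_force: 0.0
```

Run:
```python
from bj import *
look('w14.png')
c=get_calibration('wrist');im=cv2.imread('pics/w14.png')[:,:,::-1].copy()
print('expected bottle px top/bottom',w2pix('wrist',[[.478,-.005,.065],[.478,-.005,0]],c))
m=((im.min(2)>60)&(abs(im[...,1].astype(int)-im[...,0])<4)&(im[...,0].astype(int)-im[...,2]>2)).astype(np.uint8)*255
p=w2pix('wrist',[.478,-.005,.06],c)[0]
for st,ce,q in comps(near(m,p,40),40): print('cap',st,ce,pix2w('wrist',ce,.06,c)[0])
hsv=cv2.cvtColor(im,cv2.COLOR_RGB2HSV)
b=cv2.inRange(hsv,(105,120,30),(128,255,255));print('blue',[ (s,pix2w('wrist',e,.024,c)[0].round(3)) for s,e,_ in comps(b,100)])
for cam in ('wrist','top','scene'):
    read_camera(cam)
    for n in ['bottle_white','bottle_red','lens','hub_offset','hub_inline','case']: print(cam,n,[(np.round(d['at'],3).tolist(),round(d['confidence'],2)) for d in search_frame(cam,n)[:1]])
```

```text
[ 0.44785234 -0.00698305  0.20302288] 0.04681696816074732
swab_jar [([0.4786, 0.1108, 0.057], 0.63)]
bottle_white [([0.481, -0.0046, 0.0432], 0.74)]
bottle_red [([0.4509, 0.2537, 0.0226], 0.66)]
green [  94  117   56   54 2333] [0.47485883 0.12179371]
 jar (array([0.47439159, 0.12179853, 0.02408453, 0.01198282]), np.float64(43.917647058823526), np.float64(2333.0))
amber [373  23  29  44 451] [382.89135255  48.05543237] [ 0.57238895 -0.11822256]
amber [243 128  31  28 423] [258.0212766  138.73286052] [ 0.48144208 -0.00527751]
amber [103 268  25  56 715] [112.73706294 295.47972028] [0.29181213 0.15635717]
amber [389 268  25  56 703] [403.73399716 296.15789474] [ 0.30653396 -0.18451036]
amber [ 205  332  307   20 3341] [378.51571386 343.91589345] [ 0.23673886 -0.16596349]
white [351  87   9  10  45] [355.06666667  91.84444444] [ 0.53076907 -0.08542317]
white [297 189  11  13  73] [302.2739726  194.23287671] [ 0.43799492 -0.04802275]
white [279 211   8  14  61] [282.90163934 216.8852459 ] [ 0.41495615 -0.03172563]
white [290 222  14  11  91] [296.78021978 226.43956044] [ 0.40588232 -0.04
[... 533 characters left out ...]
019], 0.69)]
wrist lens [([0.58, -0.122, 0.047], 0.82)]
wrist hub_offset [([0.435, -0.264, 0.021], 0.57)]
wrist hub_inline [([0.484, -0.13, 0.036], 0.93)]
wrist case [([0.577, -0.117, 0.028], 0.69)]
top bottle_white []
top bottle_red [([0.442, 0.262, 0.042], 0.42)]
top lens []
top hub_offset [([0.432, -0.278, 0.027], 0.8)]
top hub_inline [([0.479, -0.144, 0.034], 0.45)]
top case [([0.429, -0.281, 0.026], 0.68)]
scene bottle_white [([0.49, -0.012, 0.037], 0.71)]
scene bottle_red [([0.456, 0.259, 0.034], 0.7)]
scene lens [([0.583, -0.13, 0.043], 0.61)]
scene hub_offset [([0.439, -0.284, 0.027], 0.97)]
scene hub_inline [([0.496, -0.137, 0.037], 0.83)]
scene case [([0.595, -0.137, 0.021], 0.55)]
```

```bash
python3 -c "
from cell import *
print(hand_in())"
```

```text
the job is handed in; nothing more can be done
None
```

The job is handed in. The inline hub is seated on the post with its pointer over the index mark, the case sits about 2 cm behind the stand with the lens centred on it, and the white-capped bottle stands upright midway to the jar. The gripper is open and clear of everything.

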